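# Start a captive bolt in its threaded boss by feel

## Robot

A 6-joint arm with a two-finger parallel gripper is mounted at the origin on the work surface; the furniture and walls round the work are solid. World frame = base frame: x ahead of the robot, y to its left, z up, the work surface at z = 0. Lengths are in m, angles in degrees, forces in N, time in s.
With the tool pointing down it reaches from about 0.35 to 0.875 m from the base axis. Payload 4.2 kg.
Tool frame: the origin (TCP) lies midway between the tips of the shut fingers; the grasp point (between the pads) lies 19 mm behind it; z points along the fingers, y is the line along which they close (so a half turn about z gives the same grasp; the last joint's range is limited). The gripper opens to 87 mm and grips with 3 to 60 N. Pads are 19 mm wide; open, the fingers measure 117 mm over their backs; the gripper's body (75 mm by 190 mm) begins 51 mm behind the grasp point.
Start: joints at [-54.855, 22.042, 0.453, 0, -68.411, -14.817], TCP at [0.217, -0.586, 0.198] pointing down, gripper open.
Joint ranges: [-179.83, 179.83], [-69.29, 118.12], [-61.27, 80.66], [-181.25, 117.63], [-171.15, -9.14], [-177.46, 177.46]. Speed limits (degrees/s): [159.86, 159.86, 180, 180, 180, 180].

## Interface

Orientations are given as a 3x3 rotation matrix whose columns are the frame's x, y, z axes.
In Python, from station import sensors, eyes, workorder gives the robot as it stands.
- The arm moves only by the tool move_tool, called after "Emit:" as name([rows], argument=value, ...), one row to a line, values as JSON. Schema: {"type":"object","properties":{"increments":{"type":"array","items":{"type":"array","items":{"type":"array","items":{"type":"number"},"minItems":7,"maxItems":7},"minItems":1,"maxItems":8},"minItems":1,"maxItems":1},"only":{"type":"string"},"quiet":{"type":"boolean"},"lines":{"type":"string"}},"required":["increments"],"additionalProperties":false}. increments is a list that holds a single list of rows (three levels of brackets), with 1 to 8 rows, each of 7 numbers: the opening from 0.0 (shut) to 1.0 (fully open), then dx, dy, dz in parts of the range, where 1.0 means 0.8 m, then a rotation vector rx, ry, rz in parts of the range, where 1.0 means 90 degrees; each row is the pose to reach, as a shift and turn from the pose commanded when the call began, along the tool's axes at that moment; what a row does not reach only later rows make up. A row lasts 1/10 s, in which the tool goes at most 0.05 m and 8.59 degrees, less where a joint would pass 70% of its speed; a pose out of reach is approached as far as the arm can. The fingers move at their own pace and stop on an object; the grip force is fixed at half the most. Time passes only in rows, so rows that do not move let the fingers close. The tool returns the time, the measured TCP pose, the force, the opening and the grip force at its end. only (a regular expression) keeps the lines of the reply that match it, lines (a string "A,B") keeps lines A to B, and quiet returns only ok. A shift or turn number past 1, either way, is cut back to 1. Input that does not fit is refused with a message, and nothing moves.
- sensors.sense(): the state, without advancing time (a new reading comes with each control period).
- eyes.capture(name): name is "scene" or "top" or "wrist"; returns a dict with "pixels" (400x640x3 uint8, red, green, blue), "z_map" (400x640 float32, m along the optical axis (not along the pixel's ray), 0 where there is no reading), "K" (3x3 intrinsics, pixels), "distortion" ([k1, k2, p1, p2, k3] as OpenCV has them; the pictures are not rectified), "world_from_camera" (4x4, takes a point from camera to world coordinates). Camera axes: x right, y up, looking along -z (the intrinsics and any distortion apply to the point x, -y, -z); pixel columns grow to the right and rows downward; lengths in m; the calibration is good to about 2 mm. A picture is of the moment at which its call begins.
- workorder.finish_job(): hands the job in; it is judged then, once.
The state is a dict: "time_s": time; "joints": joint angles; "joint_velocities": joint speeds; "effort": joint torques, N m; "tcp_pos": TCP position; "ee_rot": TCP orientation; "wrist_force": force on the tool from outside, world axes, zero at the start; "moment": the same for the moment, N m; "gripper_width": opening from 0.0 (shut) to 1.0 (fully open); "gripper_force": force on a finger pad.
Only numpy, scipy, OpenCV 4.12 (cv2) and the standard library are available. Lean on these libraries where they do the work, as an engineer would, in place of code of your own. Each camera call takes 0.05 s, during which the arm holds its last target. There are 200 camera calls.

## Task

Start the captive knurled-head bolt in the threaded boss of the nut plate without crossing the thread: turn it backward (counter-clockwise from above) until it drops into the thread, then turn it forward (clockwise) one full turn counted from the drop. Finish while still holding the bolt by its head at that depth; do not let go at the end, and leave the small things around it where they are.

Things in the scene. Friction and masses are not known exactly. Their poses are not given: they have to be found in the camera images.
- nut_plate: grey steel nut plate, 130 x 100 x 12 mm (x, y, z), screwed to the bench, with a round steel boss 56 mm in diameter in its middle, top 50 mm above the bench. Origin: centre of the underside, on the bolt's axis, at bench height; z up. Position and yaw vary.
- boss_mouth (a point): centre of the boss's top face, 50 mm above the bench, where the bolt enters; fixed. Inside is a single right-hand thread, 8 mm a turn. The undropped bolt stands on the first turn of the thread's ridge: it rises 1.3 mm per rad turned backward, up to the ridge's blunt end, and there it drops by 8 mm. From then on it goes 8 mm deeper per forward turn, for 1.5 turns.
- bolt: captive bolt upright in the boss: dark knurled round head 36 mm in diameter, 28 mm tall (grip across at any yaw), bright 24 mm threaded shank below. Origin: on the axis at the underside of the head; above the bench it is 75 to 78 mm before the drop, 70 mm just after, 62 mm one turn later. It moves up and down but does not show turning. It cannot tilt, nor be lifted past 81 mm.
- bolt_top (a point): centre of the head's top face, 28 mm above the origin of bolt. The bolt weighs about 0.35 kg and drops by its own weight once the thread lets it and nothing grips it; gripped, it stays at the fingers' height until they press down or open. Gripped while turned along the thread, it slips up or down through the fingers, or they may follow it.
- bolt_turn (a joint): turn of the bolt, rad: 0 at the start, grows forward (clockwise from above), counts over several turns. A yellow stripe on the head, centre to rim, turns with it. The drop lies somewhere 0.5 to 1.7 rad backward of the start; past it the dropped bolt rises again 1.3 mm per rad turned back. Friction 0.05 N m.
- flat_box: low brown cardboard box, 75 x 110 x 34 mm, a bystander; origin at the centre of its underside
- carton: small carton with a green label, 56 x 70 x 38 mm, a bystander; origin at the centre of its underside
- hex_keys: green folding hex key set, 22 x 108 x 28 mm, a bystander; origin at the centre of its underside
- glue: small glue bottle with tall blue cap, 33 x 33 x 88 mm, a bystander; origin at the centre of its underside
Not all that is in view belongs to the job. Leave any blue or green look-alike of the nut_plate alone.

How it is judged (in metres and radians):
On the way:
1. the bolt has been turned backward and has dropped into the thread (value of joint bolt_turn below -0.3 rad and z of bolt in the frame of nut_plate below 0.0735 m), for 0.1 s.
At the end, for the whole second after the job is handed in: the bolt is one turn (within a quarter turn) past the drop, that is its origin 59.5 to 64 mm above the bench, it stands still, and the fingers still hold it with more than 3 N (z of bolt in the frame of nut_plate between 0.0595 and 0.064 m and velocity of joint bolt_turn between -0.1 and 0.1 rad/s and contact force between the fingers and bolt above 3 N); the arm keeps its last pose, push and grip.
It fails at once if a bystander is moved more than 20 mm (distance of any of flat_box, carton, hex_keys, glue from where it was at the start of the episode above 0.02 m).
It fails at once if the bolt is wound forward over the thread's end instead of being dropped into it by turning backward (value of joint bolt_turn above 1.5 rad and z of bolt in the frame of nut_plate above 0.0705 m).
It also fails if it takes over 64 s, if anything falls off the work surface, if the arm or the gripper's body presses on something with over 40 N, if the wrist force passes 120 N, or if a joint passes its speed limit or range.

## Working session

There is one attempt and no reset: what is moved stays moved. The work goes in short steps, Python scripts to look and compute and a tool call to move; the robot and the scene stay as the last step left them, time stands still between calls to the robot, and variables do not carry over. Pictures are saved under pics/ and viewed, at most 10 in all, crops included, and the job is handed in when it is done.

```bash
mkdir -p pics
```

Create h.py:
```python
import numpy as np, cv2
from station import sensors, eyes, workorder
def cap(n,f=None):
    c=eyes.capture(n)
    if f: cv2.imwrite('pics/'+f,c['pixels'][:,:,::-1])
    return c
def ray(c,uv):
    p=cv2.undistortPoints(np.array([[uv]],float),c['K'],np.array(c['distortion'],float))[0,0]
    T=np.array(c['world_from_camera']); d=T[:3,:3]@np.array([p[0],-p[1],-1.]); return T[:3,3],d
def onz(c,uv,z):
    o,d=ray(c,uv); return o+d*(z-o[2])/d[2]
def dep(c,uv):
    o,d=ray(c,uv); return o+d*c['z_map'][int(uv[1]),int(uv[0])]
```

Run:
```python
from h import *
a=cap('top','top.png');cap('scene','scene.png')
s=sensors.sense();print(s['time_s'],s['tcp_pos'],np.round(s['ee_rot'],3),s['gripper_width'],s['wrist_force'])
```

```text
0.1 [ 0.21695258 -0.58552856  0.19688847] [[-0.938 -0.347 -0.001]
 [-0.347  0.938  0.002]
 [ 0.     0.002 -1.   ]] 0.9995877300761747 [ 0.72222318  0.23207888 -0.48337133]
```

View pics/top.png

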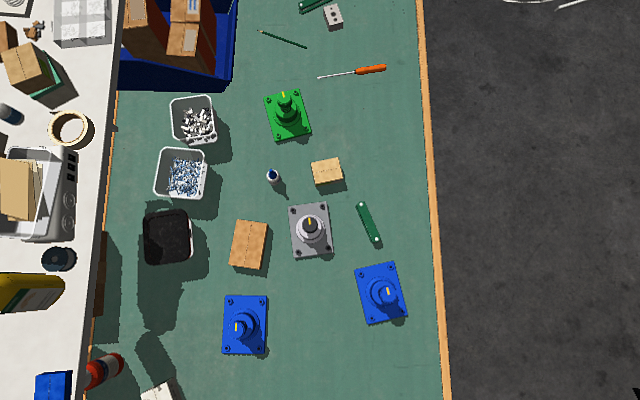

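View pics/scene.png

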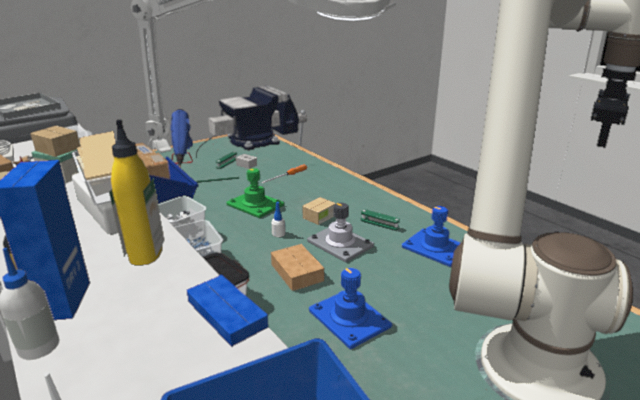

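Candidates in the top view are the grey plate (311,230), blue ones (244,325) and (382,292), and a green one (288,112). The grey steel one with the dark head and yellow stripe fits; the others are look-alikes. I'll confirm this in a crop and measure it.

Run:
```python
from h import *
c=cap('top'); p=c['pixels']
cv2.imwrite('pics/crop.png',cv2.resize(p[180:270,265:395,::-1],None,fx=6,fy=6,interpolation=cv2.INTER_CUBIC))
hsv=cv2.cvtColor(p,cv2.COLOR_RGB2HSV)
# yellow stripe, dark head near
r=np.zeros(p.shape[:2],bool); r[205:250,290:335]=1
y=r&(hsv[...,0]>15)&(hsv[...,0]<35)&(hsv[...,1]>120)&(hsv[...,2]>120)
v,u=np.nonzero(y); print('stripe',u.mean(),v.mean(),len(u),u.min(),u.max(),v.min(),v.max())
# depth based top points
H=[];
for vv in range(205,250):
  for uu in range(290,335):
    q=dep(c,(uu,vv))
    H.append([uu,vv,*q])
H=np.array(H); t=H[(H[:,4]>.095)&(H[:,4]<.115)]
print('head',len(t),t.mean(0),np.median(t[:,4]),t[:,2:4].min(0),t[:,2:4].max(0))
b=H[(H[:,4]>.045)&(H[:,4]<.055)];print('boss',len(b),(b[:,2:4].min(0)+b[:,2:4].max(0))/2,np.ptp(b[:,2:4],axis=0))
for n,uv in dict(flat=(249,245),carton=(327,171),hex=(369,223),glue=(273,175),blue=(382,292)).items(): print(n,dep(c,uv).round(3))
print(onz(c,(320,200),0),onz(c,(340,200),0))
```

```text
stripe 309.11764705882354 220.8235294117647 17 308 310 218 224
head 199 [3.09376884e+02 2.24070352e+02 5.12627478e-01 2.37300740e-02
 1.03998783e-01] 0.10428125737956784 [0.4954322  0.00669936] [0.53095439 0.0402266 ]
boss 218 [0.5128098  0.02406173] [0.05276912 0.05474877]
flat [0.473 0.169 0.033]
carton [ 0.653 -0.02   0.037]
hex [ 0.524 -0.12   0.028]
glue [0.638 0.111 0.059]
blue [ 0.365 -0.131  0.104]
[ 0.58719662 -0.00239195  0.        ] [ 0.5868313  -0.05321471  0.        ]
```

View pics/crop.png

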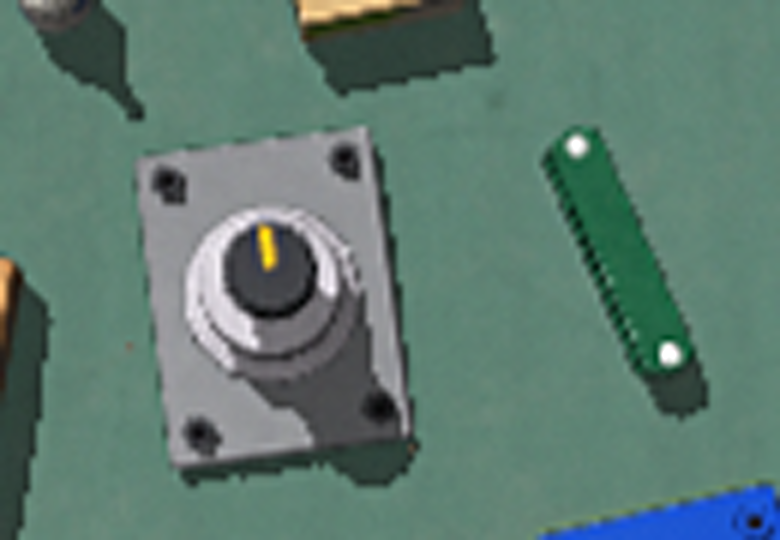

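The crop confirms it: grey plate, dark head at crop (268,270), i.e. pixel (310,225), with a yellow stripe. The head axis is at about (0.513, 0.024) and its top at 0.104. I'll move half way there, turning backward to gain wrist range.

The rows are not in the units I measure in: shifts go in shares of 0.8 m and turns go in shares of 90 degrees. I convert before sending: -0.245 m / 0.8 = -0.3063, 0.235 m / 0.8 = 0.2938, -55 degrees / 90 = -0.6111.

Emit:
move_tool([
  [[1,-0.3063,0.2938,0,0,0,-0.6111],[1,-0.3063,0.2938,0,0,0,-0.6111],[1,-0.3063,0.2938,0,0,0,-0.6111],[1,-0.3063,0.2938,0,0,0,-0.6111],[1,-0.3063,0.2938,0,0,0,-0.6111],[1,-0.3063,0.2938,0,0,0,-0.6111],[1,-0.3063,0.2938,0,0,0,-0.6111],[1,-0.3063,0.2938,0,0,0,-0.6111]],
])

```text
time_s: 0.95
tcp_pos: [0.3666, -0.2773, 0.1981]
ee_rot: [[-0.247, -0.969, 0.001], [-0.969, 0.247, 0.0], [-0.001, -0.001, -1.0]]
wrist_force: [0.8, 0.1, -0.1]
gripper_width: 0.998
gripper_force: 0.0
```

Add to h.py:
```python
def go(target):
    s=sensors.sense();R=np.array(s['ee_rot']);d=np.array(target)-s['tcp_pos']
    print('t',round(s['time_s'],2),'tcp',np.round(s['tcp_pos'],4),'j',np.round(s['joints'],1),'tool d',np.round(R.T@d,4),'F',np.round(s['wrist_force'],1),'w',round(s['gripper_width'],3),'gf',round(s['gripper_force'],1))
```

```bash
python3 -c "
from h import *
go([.513,.024,.16])"
```

```text
t 0.95 tcp [ 0.3666 -0.2773  0.1981] j [-16.8   5.7 -21.6  -0.  -62.7   2.5] tool d [-0.3281 -0.0675  0.0383] F [ 0.8  0.1 -0.1] w 0.998 gf 0.0
```

Scaled: -0.328 m / 0.8 = -0.41, -0.068 m / 0.8 = -0.085, -65 degrees / 90 = -0.7222.

Emit:
move_tool([
  [[1,-0.41,-0.085,0.025,0,0,-0.7222],[1,-0.41,-0.085,0.025,0,0,-0.7222],[1,-0.41,-0.085,0.025,0,0,-0.7222],[1,-0.41,-0.085,0.025,0,0,-0.7222],[1,-0.41,-0.085,0.025,0,0,-0.7222],[1,-0.41,-0.085,0.025,0,0,-0.7222],[1,-0.41,-0.085,0.025,0,0,-0.7222],[1,-0.41,-0.085,0.025,0,0,-0.7222]],
], quiet=true)

```text
ok
```

Emit:
move_tool([
  [[1,0,0,0,0,0,-0.3889],[1,0,0,0,0,0,-0.3889],[1,0,0,0,0,0,-0.3889],[1,0,0,0,0,0,-0.3889],[1,0,0,0,0,0,-0.3889],[1,0,0,0,0,0,-0.3889]],
])

```text
time_s: 2.35
tcp_pos: [0.5141, 0.019, 0.1777]
ee_rot: [[0.996, -0.085, -0.0], [-0.085, -0.996, -0.0], [-0.0, 0.0, -1.0]]
wrist_force: [0.2, 0.2, -0.7]
gripper_width: 1.001
gripper_force: 0.0
```

```bash
python3 -c "
from h import *
go([.513,.024,.16])
cap('wrist','w1.png')"
```

```text
t 2.35 tcp [0.5141 0.019  0.1777] j [ 20.2  12.2 -16.6  -0.  -61.1  64.9] tool d [-0.0015 -0.0049  0.0177] F [ 0.2  0.2 -0.7] w 1.001 gf 0.0
```

View pics/w1.png

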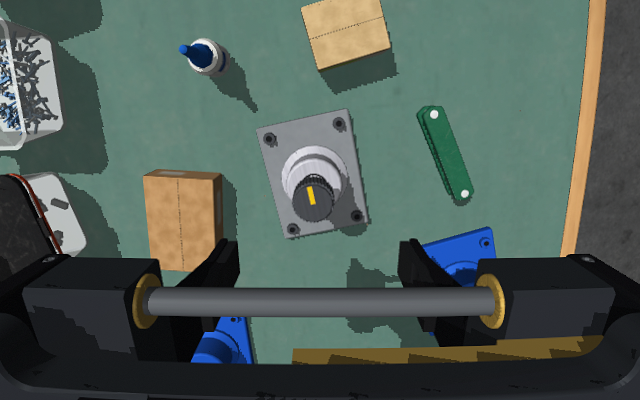

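The wrist view shows the bolt head at (314,202) with its stripe, and nothing near the fingers' path. j6 grows with backward turning, so 65 leaves 100° backward and then about 340° forward. Refining the axis.

Add to h.py:
```python
def head(c,zc,r=.04,ctr=(.513,.024)):
    # depth points of top face near the axis
    Z=c['z_map'];v,u=np.nonzero(Z>0)
    p=cv2.undistortPoints(np.c_[u,v].astype(float)[:,None],c['K'],np.array(c['distortion'],float))[:,0]
    T=np.array(c['world_from_camera']);P=(np.c_[p[:,0],-p[:,1],-np.ones(len(p))]*Z[v,u][:,None])@T[:3,:3].T+T[:3,3]
    n=np.hypot(*(P[:,:2]-ctr).T)<r
    m=n&(abs(P[:,2]-zc)<.006); zt=np.median(P[m,2]); m=n&(abs(P[:,2]-zt)<.0025)
    xy=P[m,:2].astype(np.float32); (cx,cy),rr=cv2.minEnclosingCircle(xy)
    return cx,cy,rr,zt,m.sum()
```

```bash
python3 -c "
from h import *
print(head(cap('wrist'),.104)); print(head(cap('wrist'),.050)); print(head(cap('top'),.104));print(head(cap('top'),.050))
go([.513,.024,.071])"
```

```text
(0.5142234563827515, 0.02281835488975048, 0.01802051067352295, np.float64(0.10460598070620467), np.int64(1142))
(0.5143433213233948, 0.022545505315065384, 0.027892760932445526, np.float64(0.05046492868566549), np.int64(1168))
(0.5004632472991943, 0.02462342195212841, 0.011225568130612373, np.float64(0.10392982603547152), np.int64(23))
(0.513713002204895, 0.0237998366355896, 0.02781994454562664, np.float64(0.05024183923936287), np.int64(119))
t 2.6 tcp [0.5141 0.0194 0.1778] j [ 20.3  12.2 -16.6  -0.  -61.1  65. ] tool d [-0.0015 -0.0045  0.1068] F [-0.2  0.6 -0.3] w 1.001 gf 0.0
```

Scaled: 0.105 m / 0.8 = 0.1313, -0.0037 m / 0.8 = -0.0046.

Emit:
move_tool([
  [[1,0,-0.0046,0.05,0,0,0],[1,0,-0.0046,0.0938,0,0,0],[1,0,-0.0046,0.1188,0,0,0],[1,0,-0.0046,0.1313,0,0,0],[1,0,-0.0046,0.1313,0,0,0],[1,0,-0.0046,0.1313,0,0,0]],
], quiet=true)

```text
ok
```

Emit:
move_tool([
  [[0,0,0,0,0,0,0],[0,0,0,0,0,0,0],[0,0,0,0,0,0,0],[0,0,0,0,0,0,0],[0,0,0,0,0,0,0],[0,0,0,0,0,0,0],[0,0,0,0,0,0,0],[0,0,0,0,0,0,0]],
])

```text
time_s: 4.0
tcp_pos: [0.5144, 0.0234, 0.0728]
ee_rot: [[0.997, -0.081, 0.0], [-0.081, -0.997, 0.0], [0.0, -0.0, -1.0]]
wrist_force: [-0.1, 0.7, 0.8]
gripper_width: 0.402
gripper_force: 30.0
```

```bash
python3 -c "
from h import *
go([.5141,.0231,.073])"
```

```text
t 4.0 tcp [0.5144 0.0234 0.0728] j [ 20.7  19.  -24.6  -0.  -46.4  64.7] tool d [-0.0003  0.0003 -0.0002] F [-0.1  0.7  0.8] w 0.402 gf 30.0
```

Scaled: -0.0011 m / 0.8 = -0.0014, -0.0009 m / 0.8 = -0.0011, -49 degrees / 90 = -0.5444.

Emit:
move_tool([
  [[0,0,0,-0.0003,0,0,-0.0778],[0,0,0,-0.0004,0,0,-0.1556],[0,0,0,-0.0006,0,0,-0.2333],[0,0,0,-0.0008,0,0,-0.3111],[0,0,0,-0.001,0,0,-0.3889],[0,0,0,-0.0011,0,0,-0.4667],[0,0,0,-0.0014,0,0,-0.5444],[0,0,0,-0.0014,0,0,-0.5444]],
])

```text
time_s: 4.8
tcp_pos: [0.5141, 0.0242, 0.0737]
ee_rot: [[0.714, 0.7, -0.0], [0.7, -0.714, 0.001], [0.001, -0.001, -1.0]]
wrist_force: [-1.5, 5.0, 0.1]
gripper_width: 0.4
gripper_force: 30.0
```

Emit:
move_tool([
  [[0,0,0,-0.0003,0,0,-0.0778],[0,0,0,-0.0004,0,0,-0.1556],[0,0,0,-0.0006,0,0,-0.2333],[0,0,0,-0.0008,0,0,-0.3111],[0,0,0,-0.001,0,0,-0.3889],[0,0,0,-0.0011,0,0,-0.4667],[0,0,0,-0.0014,0,0,-0.5667],[0,0,0,-0.0014,0,0,-0.5667]],
])

```text
time_s: 5.6
tcp_pos: [0.5132, 0.0246, 0.0738]
ee_rot: [[-0.094, 0.996, -0.002], [0.996, 0.094, 0.002], [0.002, -0.002, -1.0]]
wrist_force: [-1.9, 7.2, -3.4]
gripper_width: 0.402
gripper_force: 30.0
```

```bash
python3 -c "
from h import *
go([.5141,.0231,.073])
cap('scene','s2.png')"
```

```text
t 5.6 tcp [0.5132 0.0246 0.0738] j [ 20.8  18.9 -24.5  -0.2 -46.7 164.8] tool d [-0.0015  0.0008  0.0008] F [-1.9  7.2 -3.4] w 0.402 gf 30.0
```

Emit:
move_tool([
  [[1,0,0,0,0,0,0],[1,0,0,0,0,0,0],[1,0,0,0,0,0,0],[1,0,0,0,0,0,0],[1,0,0,0,0,0,0],[1,0,0,0,0,0,0],[1,0,0,0,0,0,0]],
])

```text
time_s: 6.35
tcp_pos: [0.5144, 0.0231, 0.0751]
ee_rot: [[-0.093, 0.996, 0.0], [0.996, 0.093, -0.0], [-0.0, 0.0, -1.0]]
wrist_force: [0.0, -1.0, 0.3]
gripper_width: 0.941
gripper_force: 0.0
```

```bash
python3 -c "
from h import *
a=(.5141,.0231)
c=cap('wrist','w2.png')
for z in (.099,.105): print(head(c,z,.016,a))
go([.5141,.0231,.073])"
```

```text
(0.5141188502311707, 0.02315555140376091, 0.01604989729821682, np.float64(0.09898500509618847), np.int64(2364))
(0.5141167640686035, 0.0231033805757761, 0.01604468934237957, np.float64(0.09941601957802321), np.int64(2355))
t 6.4 tcp [0.5144 0.0231 0.0751] j [ 20.7  18.8 -24.4   0.  -46.7 164.7] tool d [-0.     -0.0003  0.0021] F [-0.2  1.2 -0.7] w 0.962 gf 0.0
```

View pics/w2.png

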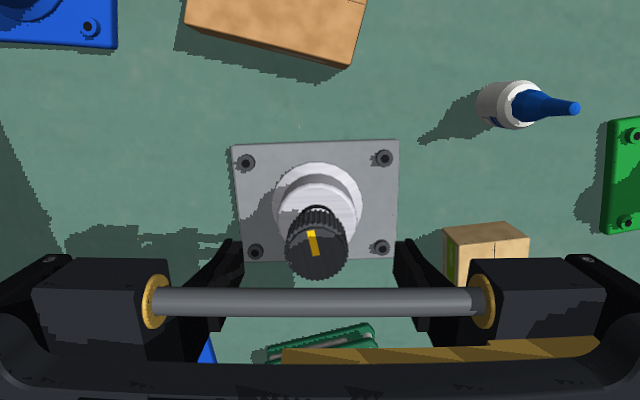

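The head at (317,243) has dropped from 104.5 to 99 mm, so the origin is at about 70.8 mm. The stripe turned with the fingers. About 400° forward remains to reach 62 mm, so I'll lower, regrip and turn forward down the helix.

Scaled: 0.006 m / 0.8 = 0.0075.

Emit:
move_tool([
  [[1,0,0,0.0075,0,0,0],[1,0,0,0.0075,0,0,0],[0,0,0,0.0075,0,0,0],[0,0,0,0.0075,0,0,0],[0,0,0,0.0075,0,0,0],[0,0,0,0.0075,0,0,0],[0,0,0,0.0075,0,0,0],[0,0,0,0.0075,0,0,0]],
], quiet=true)

```text
ok
```

Emit:
move_tool([
  [[0,0,0,0,0,0,0],[0,0,0,0,0,0,0],[0,0,0,0,0,0,0]],
])

```text
time_s: 7.5
tcp_pos: [0.5133, 0.023, 0.0689]
ee_rot: [[-0.093, 0.996, -0.002], [0.996, 0.093, -0.0], [-0.0, -0.002, -1.0]]
wrist_force: [-2.4, 0.1, 2.7]
gripper_width: 0.399
gripper_force: 30.0
```

Emit:
move_tool([
  [[0,0,0,0.0003,0,0,0.0889],[0,0,0,0.0005,0,0,0.1778],[0,0,0,0.0006,0,0,0.2667],[0,0,0,0.0009,0,0,0.3556],[0,0,0,0.0011,0,0,0.4444],[0,0,0,0.0014,0,0,0.5333],[0,0,0,0.0015,0,0,0.6222],[0,0,0,0.0016,0,0,0.6667]],
])

```text
time_s: 8.3
tcp_pos: [0.5129, 0.0232, 0.0676]
ee_rot: [[0.818, 0.575, -0.003], [0.575, -0.818, -0.0], [-0.003, -0.001, -1.0]]
wrist_force: [-4.5, 2.3, 3.6]
gripper_width: 0.393
gripper_force: 30.0
```

Forces are low, so I'll continue with 240° more, 300° in total.

Scaled: 0.0013 m / 0.8 = 0.0016, 0.0012 m / 0.8 = 0.0015, 60 degrees / 90 = 0.6667.

Emit:
move_tool([
  [[0,0,0,0.0003,0,0,0.0889],[0,0,0,0.0005,0,0,0.1778],[0,0,0,0.0006,0,0,0.2667],[0,0,0,0.0009,0,0,0.3556],[0,0,0,0.0011,0,0,0.4444],[0,0,0,0.0014,0,0,0.5333],[0,0,0,0.0015,0,0,0.6222],[0,0,0,0.0016,0,0,0.6667]],
], only="tcp|wrist")

```text
tcp_pos: [0.5129, 0.0236, 0.0663]
wrist_force: [-4.9, 4.0, 3.7]
```

Emit:
move_tool([
  [[0,0,0,0.0003,0,0,0.0889],[0,0,0,0.0005,0,0,0.1778],[0,0,0,0.0006,0,0,0.2667],[0,0,0,0.0009,0,0,0.3556],[0,0,0,0.0011,0,0,0.4444],[0,0,0,0.0014,0,0,0.5333],[0,0,0,0.0015,0,0,0.6222],[0,0,0,0.0016,0,0,0.6667]],
], only="tcp|wrist")

```text
tcp_pos: [0.5132, 0.0239, 0.065]
wrist_force: [-3.6, 4.6, 3.1]
```

Emit:
move_tool([
  [[0,0,0,0.0003,0,0,0.0889],[0,0,0,0.0005,0,0,0.1778],[0,0,0,0.0006,0,0,0.2667],[0,0,0,0.0009,0,0,0.3556],[0,0,0,0.0011,0,0,0.4444],[0,0,0,0.0014,0,0,0.5333],[0,0,0,0.0015,0,0,0.6222],[0,0,0,0.0016,0,0,0.6667]],
], only="tcp|wrist")

```text
tcp_pos: [0.5137, 0.0238, 0.0637]
wrist_force: [-3.7, 2.8, 1.8]
```

Emit:
move_tool([
  [[0,0,0,0.0003,0,0,0.0889],[0,0,0,0.0005,0,0,0.1778],[0,0,0,0.0006,0,0,0.2667],[0,0,0,0.0009,0,0,0.3556],[0,0,0,0.0011,0,0,0.4444],[0,0,0,0.0014,0,0,0.5333],[0,0,0,0.0015,0,0,0.6222],[0,0,0,0.0016,0,0,0.6667]],
], only="tcp|wrist")

```text
tcp_pos: [0.5138, 0.0233, 0.0623]
wrist_force: [-2.5, 1.7, 1.7]
```

```bash
python3 -c "
from h import *
a=(.5141,.0231)
print(head(cap('wrist'),.092,.016,a)); go([.5141,.0231,.06])"
```

```text
(0.5137855410575867, 0.023232953622937202, 0.016010109335184097, np.float64(0.09232696037269345), np.int64(2430))
t 11.55 tcp [0.5138 0.0233 0.0623] j [  20.7   19.8  -25.3   -0.   -45.  -135.6] tool d [-0.0004 -0.0001  0.0023] F [-2.2  1.1  0.1] w 0.393 gf 30.0
```

Top is at 92.3 mm, so the origin is about 64.2 mm. About 100° more is needed, so I'll open, swing back 70° and regrip.

Emit:
move_tool([
  [[1,0,0,0,0,0,0],[1,0,0,0,0,0,0],[1,0,0,0,0,0,0],[1,0,0,0,0,0,0],[1,0,0,0,0,0,0]],
], only="wid")

```text
gripper_width: 0.765
```

Emit:
move_tool([
  [[1,0,0,0,0,0,-0.0889],[1,0,0,0,0,0,-0.1778],[1,0,0,0,0,0,-0.2667],[1,0,0,0,0,0,-0.3556],[1,0,0,0,0,0,-0.4444],[1,0,0,0,0,0,-0.5333],[1,0,0,0,0,0,-0.6222],[1,0,0,0,0,0,-0.7111]],
], only="tcp|wrist")

```text
tcp_pos: [0.5145, 0.0232, 0.0626]
wrist_force: [-0.2, -1.1, -0.7]
```

Emit:
move_tool([
  [[1,0,0,0,0,0,0],[0,0,0,0,0,0,0],[0,0,0,0,0,0,0],[0,0,0,0,0,0,0],[0,0,0,0,0,0,0],[0,0,0,0,0,0,0],[0,0,0,0,0,0,0],[0,0,0,0,0,0,0]],
], only="tcp|wrist|grip")

```text
tcp_pos: [0.5144, 0.0232, 0.0626]
wrist_force: [-0.1, -1.1, -0.6]
gripper_width: 0.45
gripper_force: 0.0
```

```bash
python3 -c "
from h import *
a=(.5141,.0231)
print(head(cap('wrist'),.092,.016,a)); print(head(cap('wrist'),.050,.03,a)); go([.5141,.0231,.06])"
```

```text
(0.5140812993049622, 0.023067647591233253, 0.016053080558776855, np.float64(0.09235914092092565), np.int64(2407))
(0.5128525495529175, 0.022723061963915825, 0.02788654714822769, np.float64(0.050497670588915244), np.int64(2468))
t 13.75 tcp [0.5138 0.0238 0.0625] j [ 20.7  19.8 -25.2  -0.1 -45.  -71.3] tool d [ 0.0002 -0.0008  0.0025] F [-2.9  3.7  0.5] w 0.394 gf 30.0
```

Scaled: 0.001 m / 0.8 = 0.0013, 0.0009 m / 0.8 = 0.0011, 46 degrees / 90 = 0.5111.

Emit:
move_tool([
  [[0,0,0,0,0,0,0],[0,0,0,0,0,0,0],[0,0,0,0.0003,0,0,0.0889],[0,0,0,0.0005,0,0,0.1778],[0,0,0,0.0006,0,0,0.2667],[0,0,0,0.0009,0,0,0.3556],[0,0,0,0.0011,0,0,0.4444],[0,0,0,0.0013,0,0,0.5111]],
], only="tcp|wrist")

```text
tcp_pos: [0.514, 0.0234, 0.0615]
wrist_force: [-1.6, 2.6, 0.6]
```

Emit:
move_tool([
  [[0,0,0,0.0003,0,0,0.0889],[0,0,0,0.0005,0,0,0.1778],[0,0,0,0.0006,0,0,0.2667],[0,0,0,0.0009,0,0,0.3556],[0,0,0,0.0011,0,0,0.4444],[0,0,0,0.0013,0,0,0.5111],[0,0,0,0.0013,0,0,0.5111],[0,0,0,0.0013,0,0,0.5111]],
], only="tcp|wrist")

```text
tcp_pos: [0.5136, 0.0229, 0.0604]
wrist_force: [-3.5, 1.4, 2.0]
```

```bash
python3 -c "
from h import *
a=(.5141,.0231)
c=cap('wrist','w3.png');print(head(c,.090,.016,a)); print(head(c,.050,.03,a)); go([.5141,.0231,.06])"
```

```text
(0.5140873789787292, 0.02310820296406746, 0.01608371175825596, np.float64(0.09015371615497231), np.int64(2448))
(0.5131999850273132, 0.023651886731386185, 0.02786894515156746, np.float64(0.05047354669221338), np.int64(2411))
t 15.4 tcp [0.5136 0.0229 0.0604] j [  20.7   19.9  -25.4   -0.   -44.8 -163.2] tool d [-0.0002  0.0005  0.0004] F [-3.2  2.1  1.8] w 0.393 gf 30.0
```

View pics/w3.png

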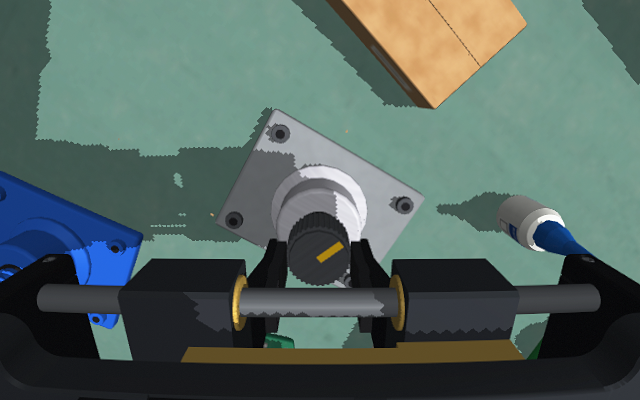

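The fingers hold the head at (318,252). The top reads 90.2 mm (89.7 after the 0.5 mm bias), so the origin is at about 61.7 mm. It is still, gripped at 30 N, and nothing else was disturbed. Handing in.

```bash
python3 -c "
from h import *
print(workorder.finish_job())"
```

```text
the job is handed in; nothing more can be done
None
```

I turned the bolt backward until it dropped into the thread, then wound it forward about one turn past the drop. It was handed in at about 61.7 mm by my camera estimate, still gripped at 30 N; no verdict came back.

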